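# Feed a spacer ring over the jig's shaft and press it home

### The arm

A 6-joint arm with a two-finger parallel gripper is mounted at the origin on a cart in front of the work surface, level with it; the furniture and walls round the work are solid. World frame = base frame: x ahead of the robot, y to its left, z up, the work surface at z = 0. Lengths are in m, angles in rad, forces in N, time in s.
With the tool pointing down it reaches from about 0.3 to 0.875 m from the base axis. Payload 6.4 kg.
Tool frame: the origin (TCP) lies midway between the tips of the shut fingers; the grasp point (between the pads) lies 19 mm behind it; z points along the fingers, y is the direction in which the jaws open and shut (so a half turn about z gives the same grasp; the last joint's range is limited). The gripper opens to 85 mm and grips with 20 to 120 N. Pads are 22 mm wide; open, the fingers measure 114 mm over their backs; the gripper's body (76 mm by 85 mm) begins 54 mm behind the grasp point. The pads swing forward as they close: fully open they stand 13 mm farther back than shut.
Start: joints at [-1.447, 0.181, 1.607, -0, 1.354, -0.206], TCP at [0.186, -0.544, 0.231] pointing down, gripper open.
Joint ranges: [-2.99, 2.99], [-0.89, 2.07], [0.3, 2.58], [-1.14, 4.28], [0, 2.63], [-3.12, 3.12]. Speed limits (rad/s): [2.57, 2.57, 3.01, 3.14, 3.14, 3.14].

### API

Orientations are given as a unit quaternion [w, x, y, z].
In Python, from bench import get_obs, camera, hand_in gives the robot as it stands.
- The arm moves only by the tool drive_tool, never from a script. Its argument "deltas" is a list of rows, each a list of 2 entries, a list of its own where there are three numbers: the shift along the world's x, y, z in m, then the turn about the world's z in rad. A call has 1 to 10 rows; each row shifts and turns the pose as measured when the row begins; what a row does not reach is not made up. A row lasts 1/10 s, in which the tool goes at most 50 mm and 8.59 degrees, less where a joint would pass 70% of its speed; a pose out of reach is approached as far as the arm can. A call is refused whole if a number of a shift passes 0.05 or a number of a turn 0.15, either way. A call with a gripper value outside its range is refused whole. "gripper" is the opening, from 0 (shut) to 1 (fully open), set as the call begins (left out, the last holds). The fingers move at their own pace and stop on an object; the grip force is fixed at half the most. Time passes only in rows, so rows that do not move let the fingers close. It gives the time, the measured TCP pose, the force and the opening at its end, in the units of the state.
- get_obs(): the state, without advancing time (a new reading comes with each control period).
- camera(name): name is "scene" or "side" or "wrist"; returns a dict with "frame" (480x640x3 uint8, red, green, blue), "fx", "fy", "cx", "cy" (pixels), "eye" and "attitude" of the camera in the world. Camera axes: x right, y down, z forward; pixel columns grow to the right and rows downward; lengths in m; the calibration is good to about 2 mm. A picture is of the moment at which its call begins. There is no depth.
- hand_in(): hands the job in, once; it reports no verdict.
The state is a dict: "time_s": time; "q": joint angles; "dq": joint speeds; "joint_efforts": joint torques, N m; "eef_pos": TCP position; "eef_rot": TCP orientation; "wrist_force": force on the tool from outside, world axes, zero at the start; "torque": the same for the moment, N m; "opening": opening from 0.0 (shut) to 1.0 (fully open).
Only numpy, scipy, OpenCV 4.12 (cv2) and the standard library are available. Lean on these libraries where they do the work, as an engineer would, in place of code of your own. Each camera call takes 0.05 s, during which the arm holds its last target.

### The job

On the loading jig, draw the stop bolt fully out by its black knob and leave it out, then push the brass spacer ring along the feed track until it drops over the top of the upright shaft. Finally press the ring down level until its red seat collar has gone fully down, and let go. Leave the paint bottle where it stands.

Things in the scene. Friction and masses are not known exactly. Their poses are not given: they have to be found in the camera images.
- jig: Fixed loading jig on a dark steel base plate 262 x 94 mm. Origin on the bench under the axis of its upright shaft; z up. Its x axis points along the feed track towards the shaft, y to the left of that. The track lies behind the shaft at x from -200 to -34 mm, centred on y = 0. The space beside the shaft (along y) is free.
- shaft_nose (a point): Centre of the top of the jig's upright steel shaft (29 mm diameter, bevelled nose), 59.5 mm above the bench. Axes as the jig's. Beyond the shaft two steel pins (10 mm thick, 72 mm high, at x = 29, y = +23 and -23 mm from the shaft axis) stop the ring when it is centred over the shaft.
- track_end (a point): Middle of the front edge of the track's floor, 34 mm before the shaft axis, 60 mm above the bench. The floor is flat. Blue side walls 65 mm apart reach back 146 mm from here, with inward lips (underside 80.5 mm, top 84 mm above the bench, 55 mm between them) that keep the ring from being lifted out; between the lips the track is open above, and at its rear.
- spacer: Brass spacer ring, outside diameter 62 mm, bore 32 mm, 18 mm high, about 0.16 kg, loose. Origin at the centre of its underside, z up. It starts on the track floor behind the stop bolt. Pushed over the shaft it drops by itself 8 to 11 mm onto the red seat collar. Pressed home its underside is 38 mm and its top 56 mm above the bench; the shaft nose then stands 3.5 mm proud of it.
- bolt_knob (a point): Centre of the top of the stop bolt's upright black knob (14 mm diameter, stands 46 mm tall, its top 110 mm above the bench). It moves with the bolt. It stands 78 mm behind the shaft axis, 66 mm to the right (negative jig y) of the track's middle when the bolt is shut.
- bolt (a joint): Stop bolt, a steel bar that lies across the track in front of the ring at 64 to 74 mm above the bench and slides towards negative jig y (away from the track). 0 = shut, 0.048 m = fully out. About 2.5 N of friction; stays where it is left.
- collar (a joint): Red seat collar, a disc of 54 mm diameter round the shaft that carries the ring. It slides down with about 9 N of friction and stays where it is left: 0 = up (its top 52 mm above the bench), 0.014 m = fully down on its stop. Starts up or up to 3 mm down.
- paint_bottle: White marking-paint bottle with green cap, 90 mm tall, 41 x 66 mm, standing on the bench as a bystander. Origin at the centre of its underside.
Not all that is in view belongs to the job. Of the things shaped like the spacer, the brass one is meant.

How it is judged:
By the outcome, as a careful person would: the job done as asked, in the order asked, and still so for the second after the job is handed in, with the robot touching nothing.
It also fails if it takes over 51 s, if anything falls off the work surface, if the arm or the gripper's body presses on something with over 40 N, if the wrist force passes 120 N, or if a joint passes its speed limit or range.

## Working session

There is one attempt and no reset: what is moved stays moved. The work goes in short steps, Python scripts to look and compute and a tool call to move; the robot and the scene stay as the last step left them, time stands still between calls to the robot, and variables do not carry over. Pictures are saved under pics/ and viewed, and the job is handed in when it is done.

Besides the shell and the picture viewer there is one more tool, called after "Emit:" as name(argument=value, ...), one argument or row to a line, values as JSON. drive_tool: Moves the arm, as the interface text tells. Its arguments: {"type":"object","properties":{"deltas":{"type":"array","items":{"type":"array"}},"gripper":{"type":"number"}},"required":["deltas"]}

```bash
mkdir -p pics
cat > h.py <<'E'
import numpy as np, cv2
from bench import get_obs, camera
from scipy.spatial.transform import Rotation as R
def shot(n,f):
    c=camera(n); cv2.imwrite(f'pics/{f}.png',cv2.cvtColor(c['frame'],cv2.COLOR_RGB2BGR)); 
    import pickle; pickle.dump(c,open(f'pics/{f}.pkl','wb')); return c
def load(f):
    import pickle; return pickle.load(open(f'pics/{f}.pkl','rb'))
def rot(c):
    a=np.array(c['attitude'],float)
    if a.shape==(3,3): return a
    return R.from_quat([a[1],a[2],a[3],a[0]]).as_matrix()
def ray(c,u,v):
    d=rot(c)@np.array([(u-c['cx'])/c['fx'],(v-c['cy'])/c['fy'],1]); return np.array(c['eye'],float),d/np.linalg.norm(d)
def onz(c,u,v,z):
    e,d=ray(c,u,v); return e+d*(z-e[2])/d[2]
def proj(c,p):
    q=rot(c).T@(np.array(p,float)-np.array(c['eye'])); return c['cx']+c['fx']*q[0]/q[2], c['cy']+c['fy']*q[1]/q[2]
def tri(l):
    A=np.zeros((3,3));b=np.zeros(3)
    for c,u,v in l:
        e,d=ray(c,u,v);M=np.eye(3)-np.outer(d,d);A+=M;b+=M@e
    return np.linalg.solve(A,b)
E
python3 - <<'E'
from h import *
for n in ['scene','side','wrist']:
    c=shot(n,n+'0'); print(n,c['eye'],c['attitude'],c['fx'])
print(get_obs())
E
```

```text
scene [ 1.08245802 -0.56886285  0.79631907] [-0.4010073   0.86067493  0.28245471 -0.13656918] 446.2894077634457
side [ 0.65021932 -0.95896487  0.7105799 ] [-0.50097072  0.86499377  0.02851766 -0.00092667] 602.7480974854449
wrist [ 0.25664776 -0.51892902  0.37278023] [ 0.12014389  0.80430807 -0.57542218 -0.08685218] 385.9937601926459
{'time_s': 0.15, 'q': array([-1.44729338e+00,  1.81395956e-01,  1.60773402e+00,  1.67231850e-05,
        1.35380734e+00, -2.06324117e-01]), 'dq': array([-0.00076241, -0.00291685, -0.00534787, -0.00107406,  0.00130163,
        0.0002599 ]), 'joint_efforts': array([ 1.30121582e-03, -4.45264041e+01, -3.51693714e+01, -2.94903784e-04,
        5.88355077e-03, -3.28302804e-05]), 'eef_pos': array([ 0.18618827, -0.54359382,  0.23059814]), 'eef_rot': array([-6.71416722e-04,  9.86432628e-01,  1.64165220e-01,  3.59909697e-05]), 'wrist_force': array([ 0.11134014, -0.60643838, -0.74223775]), 'torque': array([ 0.02784589,  0.04130538, -0.06387041]), 'opening': 1.0002126649477336}
```

View pics/scene0.png

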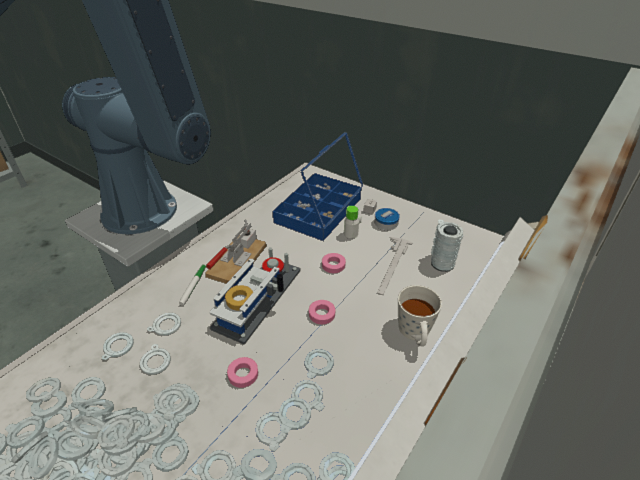

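View pics/side0.png

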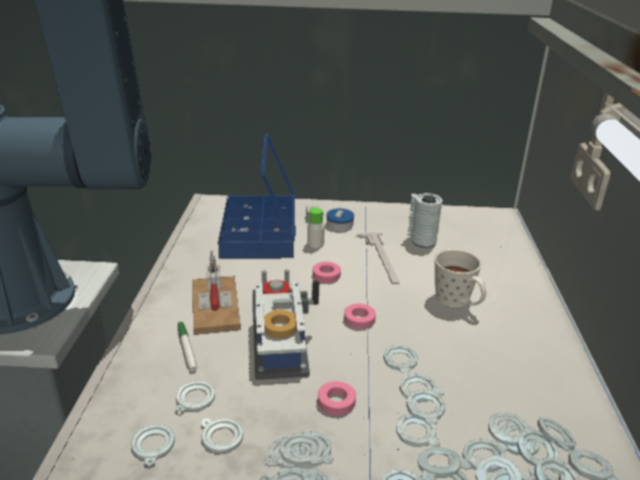

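View pics/wrist0.png

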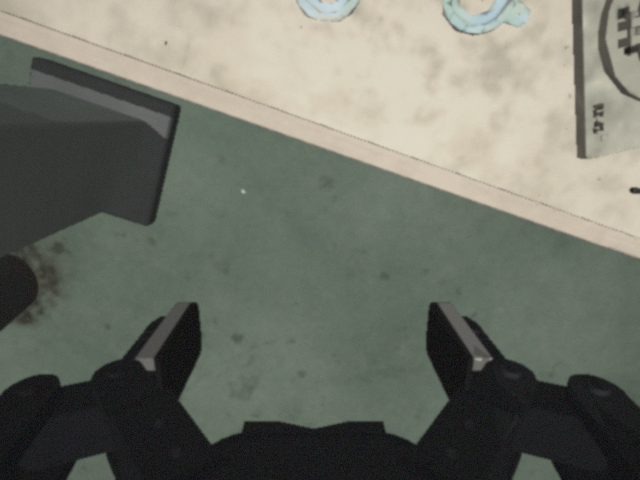

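The scene view shows the jig near (255,295) with a brass ring at (238,296). In the side view the ring is at (280,323) and the black knob at (316,292). Pink rings, grey washers and the red clamp/collar are not the target. I'll check this in close crops.

Run:
```python
from h import *
a=cv2.imread('pics/scene0.png')[235:350,200:310]; b=cv2.imread('pics/side0.png')[255:385,240:340]
a=cv2.resize(a,None,fx=5,fy=5,interpolation=cv2.INTER_CUBIC);b=cv2.resize(b,None,fx=4.5,fy=4.5,interpolation=cv2.INTER_CUBIC)
cv2.imwrite('pics/ca.png',a);cv2.imwrite('pics/cb.png',b)
```

```text
(no output)
```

View pics/ca.png

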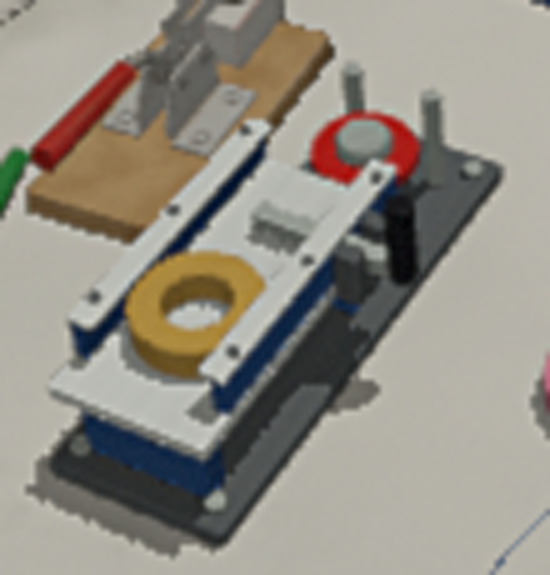

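View pics/cb.png

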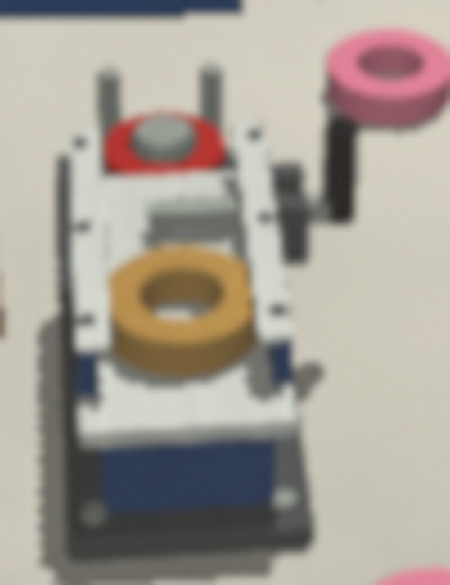

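Run:
```python
from h import *
s=load('scene0');d=load('side0')
P=lambda x,y:(200+(x+.5)/5-.5,235+(y+.5)/5-.5)
Q=lambda x,y:(240+(x+.5)/4.5-.5,255+(y+.5)/4.5-.5)
pts={'shaft':((364,133),(163,128),.0595),'knob':((400,200),(341,122),.11),'pinL':((352,68),(108,72),.072),'pinR':((431,95),(210,70),.072),'ringtop':((195,300),(181,290),.078),
'lipFL':((258,125),(80,130),.084),'lipFR':((388,168),(257,122),.084),'lipRL':((82,325),(80,350),.084),'lipRR':((215,380),(284,345),.084)}
for k,(a,b,z) in pts.items():
    print(k,tri([(s,*P(*a)),(d,*Q(*b))]).round(4),onz(s,*P(*a),z).round(4)[:2],onz(d,*Q(*b),z).round(4)[:2])
for f,c in(('s',s),('d',d)):
    h=cv2.cvtColor(c['frame'],cv2.COLOR_RGB2HSV);m=cv2.inRange(h,(12,100,60),(28,255,255))
    n,l,st,ce=cv2.connectedComponentsWithStats(m)
    for i in range(1,n):
        if st[i,4]>60:print(f,st[i],ce[i])
```

```text
shaft [0.5212 0.0167 0.0615] [0.5191 0.0188] [0.5212 0.019 ]
knob [ 0.6015 -0.048   0.1122] [ 0.5991 -0.0455] [ 0.6018 -0.046 ]
pinL [0.4944 0.0402 0.0737] [0.4927 0.042 ] [0.4943 0.0423]
pinR [0.5382 0.0484 0.0724] [0.5374 0.0493] [0.5386 0.0481]
ringtop [ 0.5461 -0.1247  0.0811] [ 0.5439 -0.1229] [ 0.5455 -0.1204]
lipFL [ 0.493  -0.0258  0.0851] [ 0.4934 -0.0261] [ 0.4919 -0.0224]
lipFR [ 0.5651 -0.0153  0.0876] [ 0.5626 -0.0125] [ 0.5646 -0.0097]
lipRL [ 0.5131 -0.1618  0.0779] [ 0.5192 -0.1662] [ 0.5136 -0.168 ]
lipRR [ 0.5875 -0.1554  0.0827] [ 0.5872 -0.1552] [ 0.5884 -0.1586]
s [621 142  15  18 142] [627.58450704 150.54929577]
s [  0 153   7  18  75] [  2.13333333 163.09333333]
s [581 173   8  10  62] [584.24193548 177.79032258]
s [596 186  20  39 306] [605.88235294 204.6503268 ]
s [519 215  29  45 149] [535.30201342 232.63087248]
s [244 239  22  21 212] [255.48584906 248.25471698]
s [206 258  35  25 493] [222.40567951 270.66125761]
s [225 285  28  26 408] [236.80882353 296.0122549 ]
s [403 299  30  17 304] [416.80263158 307.51315789]
s [425 359  38  66 151] [442.41059603 392.91390728]
d [ 194  278   45   55 1357] [215.40899042 310.09874724]
d [265 310  31  28 694] [280.04755043 323.5907781 ]
```

```bash
cat >> h.py <<'E'
def fit(A,B):
    A=np.array(A,float);B=np.array(B,float);a=A-A.mean(0);b=B-B.mean(0)
    t=np.arctan2((a[:,0]*b[:,1]-a[:,1]*b[:,0]).sum(),(a*b).sum());Rm=np.array([[np.cos(t),-np.sin(t)],[np.sin(t),np.cos(t)]])
    o=B.mean(0)-Rm@A.mean(0);return t,o,B-(A@Rm.T+o)
def yaw():
    q=get_obs()['eef_rot'];m=R.from_quat([q[1],q[2],q[3],q[0]]).as_matrix();return np.arctan2(m[1,1],m[0,1])
E
python3 - <<'E'
from h import *
A=[(0,0),(-.078,-.066),(.029,.023),(.029,-.023)]
B=[(.5200,.0188),(.6003,-.0458),(.4935,.0421),(.538,.0487)]
t,o,r=fit(A,B);print(np.degrees(t),o,r.round(4))
Rm=np.array([[np.cos(t),-np.sin(t)],[np.sin(t),np.cos(t)]])
print('ring jig',Rm.T@(np.array([.5447,-.1217])-o),'knob',Rm@A[1]+o,'jaw',np.degrees(yaw()))
E
```

```text
100.81102307518627 [0.520805   0.01776635] [[-0.0008  0.001 ]
 [ 0.      0.0007]
 [ 0.0007  0.0002]
 [ 0.     -0.0019]]
ring jig [-0.14147297  0.00268886] knob [ 0.60026406 -0.04646961] jaw -71.10249709375258
```

Emit:
drive_tool(
  deltas=[
    [[0.031,0.037,0],-0.03],
    [[0.031,0.037,0],-0.03],
    [[0.031,0.037,0],-0.03],
    [[0.031,0.037,0],-0.03],
    [[0.031,0.037,0],-0.03],
    [[0.031,0.037,0],0],
    [[0.031,0.037,0],0],
    [[0.031,0.037,0],0],
    [[0.031,0.037,0],0],
    [[0.031,0.037,0],0],
  ],
  gripper=0.6,
)

```text
time_s: 1.15
eef_pos: [0.4991, -0.1625, 0.2284]
eef_rot: [-0.001, 0.997, 0.08, -0.0]
wrist_force: [0.4, -1.0, -0.4]
opening: 0.598
```

Run:
```python
from h import *
c=shot('wrist','w1');o=get_obs();print(o['eef_pos'],np.degrees(yaw()),o['opening'],o['time_s'],c['eye'])
print(onz(c,320,240,0.07))
```

```text
[ 0.50264173 -0.15651599  0.22850301] -80.54043458055625 0.5991289221132663 1.2 [ 0.57268843 -0.15025474  0.37062665]
[ 0.47757238 -0.1705476   0.07      ]
```

View pics/w1.png

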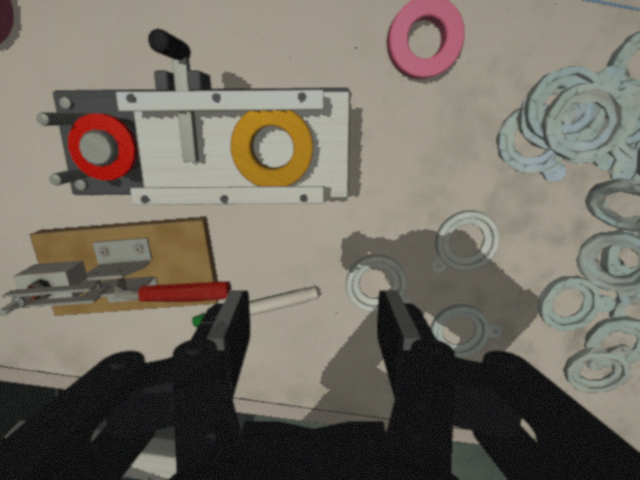

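The wrist view shows the whole jig: knob top about (161,40), shaft nose (97,147), pin tops (43,118) and (56,179), and ring (272,147).

Run:
```python
from h import *
c=load('w1')
a=cv2.resize(cv2.imread('pics/w1.png')[20:220,20:220],None,fx=4,fy=4,interpolation=cv2.INTER_CUBIC)[:600];cv2.imwrite('pics/w1c.png',a)
for k,u,v,z in [('shaft',97,147,.0595),('knob',161,40,.11),('p+',56,179,.072),('p-',43,118,.072),('ring',272,147,.078),('lipfr',118,100,.084),('lipfl',134,195,.084),('lipbr',323,99,.084),('lipbl',323,195,.084),('clamp',30,290,.04)]:
    print(k,onz(c,u,v,z).round(4))
A=[(0,0),(-.078,-.066),(.029,.023),(.029,-.023)]
B=[onz(c,97,147,.0595)[:2],onz(c,161,40,.11)[:2],onz(c,56,179,.072)[:2],onz(c,43,118,.072)[:2]]
t,o,r=fit(A,B);print(np.degrees(t),o,r.round(4))
Rm=np.array([[np.cos(t),-np.sin(t)],[np.sin(t),np.cos(t)]])
print('ring jig',Rm.T@(onz(c,272,147,.078)[:2]-o),'knob',Rm@A[1]+o)
```

```text
shaft [0.5223 0.0151 0.0595]
knob [ 0.6016 -0.0507  0.11  ]
p+ [0.4946 0.04   0.072 ]
p- [0.5392 0.0479 0.072 ]
ring [ 0.5459 -0.123   0.078 ]
lipfr [ 0.5613 -0.0126  0.084 ]
lipfl [ 0.4948 -0.0254  0.084 ]
lipbr [ 0.5848 -0.1547  0.084 ]
lipbl [ 0.5175 -0.166   0.084 ]
clamp [0.376  0.0882 0.04  ]
100.13589082152559 [0.52231406 0.01509692] [[-0.     -0.    ]
 [ 0.0006 -0.0006]
 [ 0.0001  0.0004]
 [-0.0006  0.0002]]
ring jig [-0.14009018  0.00106225] knob [ 0.60101071 -0.05007084]
```

View pics/w1c.png

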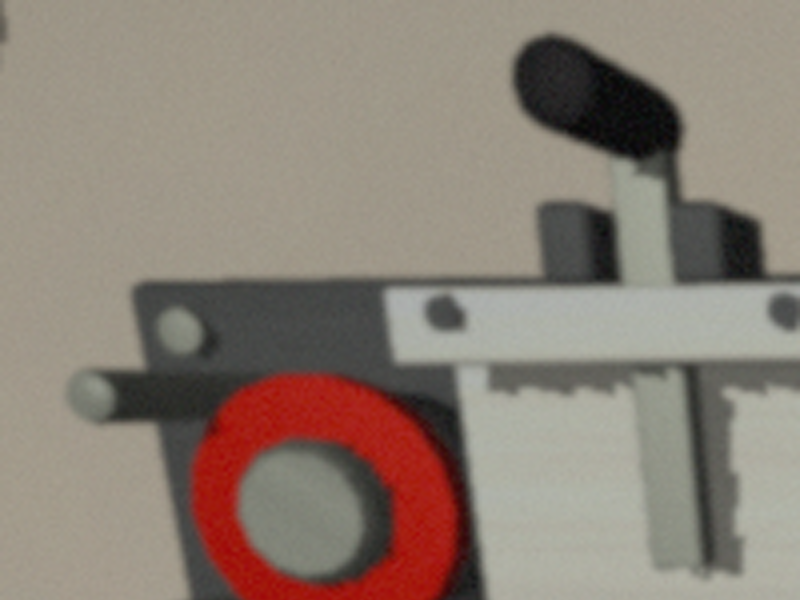

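Emit:
drive_tool(
  deltas=[
    [[0.033,0.036,0],0],
    [[0.033,0.036,0],0],
    [[0.03,0.033,0],0],
    [[0,0,-0.035],0],
    [[0,0,-0.03],0],
    [[0,0,0],0],
  ],
)

```text
time_s: 1.8
eef_pos: [0.5986, -0.048, 0.1614]
eef_rot: [-0.003, 0.996, 0.086, 0.002]
wrist_force: [-0.6, -0.4, -0.3]
opening: 0.601
```

Run:
```python
from h import *
c=shot('wrist','w2');o=get_obs();print(o['eef_pos'],np.degrees(yaw()))
```

```text
[ 0.59959441 -0.04850812  0.1635722 ] -80.1137432662172
```

View pics/w2.png

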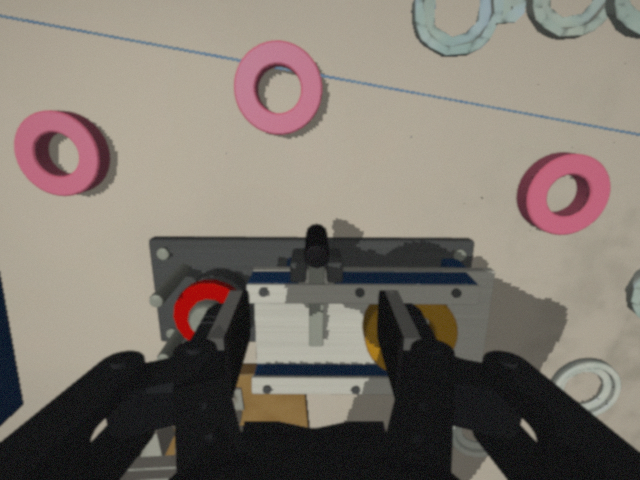

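The wrist view shows the knob top at about (317,248), midway between the fingers.

Run:
```python
from h import *
c=load('w2')
print(onz(c,317,248,.11),onz(c,317,256,.11),proj(c,(.601,-.0495,.11)))
cv2.imwrite('pics/w2c.png',cv2.resize(cv2.imread('pics/w2.png')[210:310,250:390],None,fx=5,fy=5,interpolation=cv2.INTER_CUBIC))
```

```text
[ 0.60655844 -0.0476777   0.11      ] [ 0.60211569 -0.04846054  0.11      ] (np.float64(318.5513937243062), np.float64(258.24837478672686))
```

View pics/w2c.png

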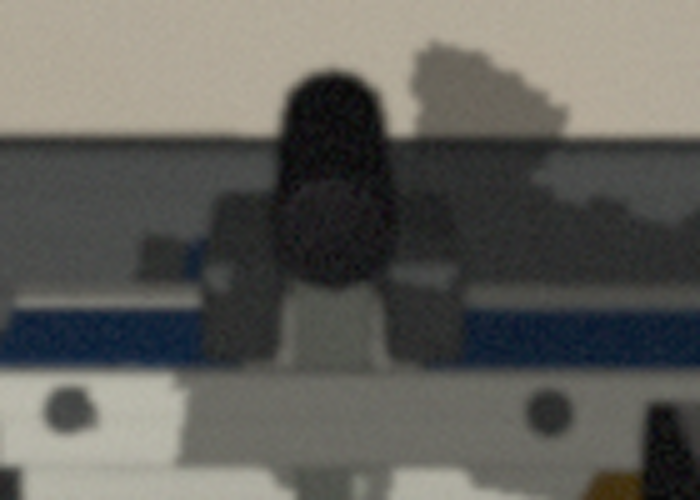

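Emit:
drive_tool(
  deltas=[
    [[0.002,0,-0.03],0],
    [[0,0,-0.03],0],
    [[0,0,-0.015],0],
    [[0,0,0],0],
  ],
)

```text
time_s: 2.25
eef_pos: [0.6055, -0.0514, 0.0943]
eef_rot: [-0.0, 0.996, 0.085, 0.008]
wrist_force: [-0.8, 0.9, -0.5]
opening: 0.6
```

Emit:
drive_tool(
  deltas=[
    [[0,0,0],0],
    [[0,0,0],0],
    [[0,0,0],0],
    [[0,0,0],0],
    [[0,0,0],0],
  ],
  gripper=0.0,
)

```text
time_s: 2.75
eef_pos: [0.6064, -0.0481, 0.0983]
eef_rot: [-0.003, 0.996, 0.085, 0.01]
wrist_force: [1.8, -1.9, -9.5]
opening: 0.131
```

Run:
```python
from h import *
c=shot('side','s3');c=shot('wrist','w3');o=get_obs();print(o['eef_pos'],o['wrist_force'],o['opening'])
a=cv2.imread('pics/side'[:5]+'s3.png')[230:350,240:360];b=cv2.imread('pics/w3.png')[180:430,180:460]
cv2.imwrite('pics/c3.png',np.hstack([cv2.resize(a,(400,400)),cv2.resize(b,(400,400))]))
```

```text
[ 0.60635654 -0.04809944  0.09825705] [ 1.48411272  0.19091052 -8.3717584 ] 0.12268058200335283
```

View pics/c3.png

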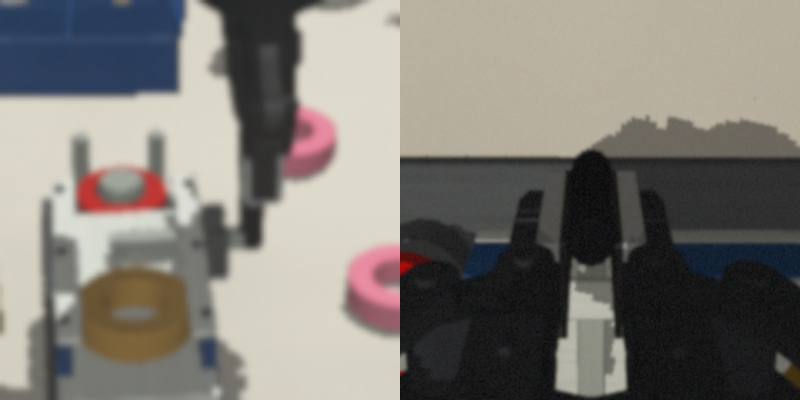

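Emit:
drive_tool(
  deltas=[
    [[0,0,0],0],
    [[0,0,0],0],
    [[-0.004,-0.001,0],0],
    [[0,0,-0.012],0],
    [[0,0,0],0],
  ],
  gripper=0.45,
)

```text
time_s: 3.35
eef_pos: [0.6044, -0.0502, 0.0898]
eef_rot: [-0.002, 0.996, 0.084, 0.012]
wrist_force: [-0.1, -0.0, 0.4]
opening: 0.447
```

Emit:
drive_tool(
  deltas=[
    [[-0.002,0,-0.006],0],
    [[0,0,-0.002],0],
  ],
)

```text
time_s: 3.55
eef_pos: [0.6024, -0.0503, 0.0813]
eef_rot: [-0.002, 0.996, 0.084, 0.012]
wrist_force: [0.2, 0.7, 0.1]
opening: 0.455
```

Emit:
drive_tool(
  deltas=[
    [[0,0,0],0],
    [[0,0,0],0],
    [[0,0,0],0],
    [[0,0,0],0],
  ],
  gripper=0.0,
)

```text
time_s: 3.95
eef_pos: [0.6018, -0.0488, 0.0809]
eef_rot: [-0.003, 0.996, 0.084, 0.012]
wrist_force: [-0.1, -0.1, -0.4]
opening: 0.141
```

Emit:
drive_tool(
  deltas=[
    [[0.01,0.0018,0],0],
    [[0.01,0.0018,0],0],
    [[0.01,0.0018,0],0],
    [[0.01,0.0018,0],0],
    [[0.008,0.0014,0],0],
  ],
)

```text
time_s: 4.45
eef_pos: [0.6473, -0.041, 0.0805]
eef_rot: [-0.003, 0.996, 0.085, 0.004]
wrist_force: [-48.6, -10.5, 34.4]
opening: 0.144
```

Emit:
drive_tool(
  deltas=[
    [[0,0,0],0],
    [[0,0,0],0],
  ],
)

```text
time_s: 4.65
eef_pos: [0.6466, -0.0412, 0.0808]
eef_rot: [-0.003, 0.996, 0.085, 0.001]
wrist_force: [-5.6, -1.5, 1.5]
opening: 0.143
```

Run:
```python
from h import *
c=shot('side','s4');c=shot('wrist','w4');o=get_obs();print(o['eef_pos'],o['wrist_force'],o['opening'])
a=cv2.imread('pics/s4.png')[230:350,240:360];b=cv2.imread('pics/w4.png')[180:480,180:480]
cv2.imwrite('pics/c4.png',np.hstack([cv2.resize(a,(400,400)),cv2.resize(b,(400,400))]))
```

```text
[ 0.64663633 -0.04112507  0.08080178] [-7.75562051 -1.44419296  3.60564949] 0.14273324347083127
```

View pics/c4.png

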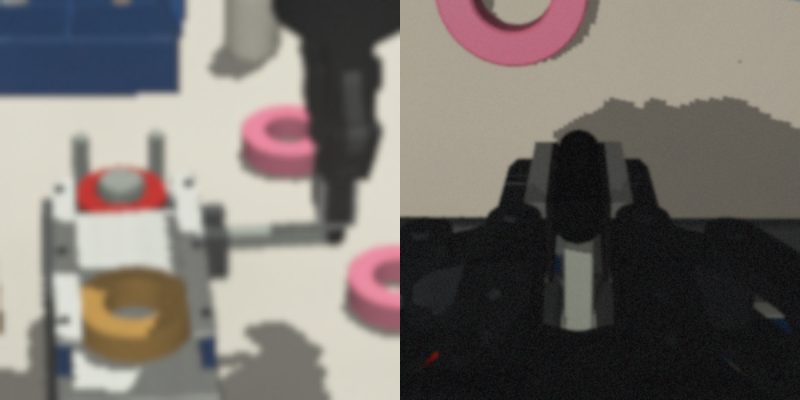

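Emit:
drive_tool(
  deltas=[
    [[0,0,0],0],
    [[0,0,0],0],
    [[0,0,0.04],0],
    [[0,0,0.04],0],
    [[-0.02,-0.03,0.03],0.14],
    [[-0.02,-0.03,0],0.14],
    [[0,-0.04,0],0.14],
    [[0,-0.03,0],0.14],
  ],
  gripper=0.4,
)

```text
time_s: 5.55
eef_pos: [0.6115, -0.1691, 0.1955]
eef_rot: [-0.001, 0.929, 0.37, 0.003]
wrist_force: [0.7, 0.8, 0.5]
opening: 0.402
```

Run:
```python
from h import *
c=shot('wrist','w5');c=shot('scene','c5');o=get_obs();print(o['eef_pos'],np.degrees(yaw()),o['q'][5],o['time_s'])
```

```text
[ 0.6112548  -0.17119368  0.19475615] -46.95490654037592 0.3556502257090645 5.65
```

View pics/w5.png

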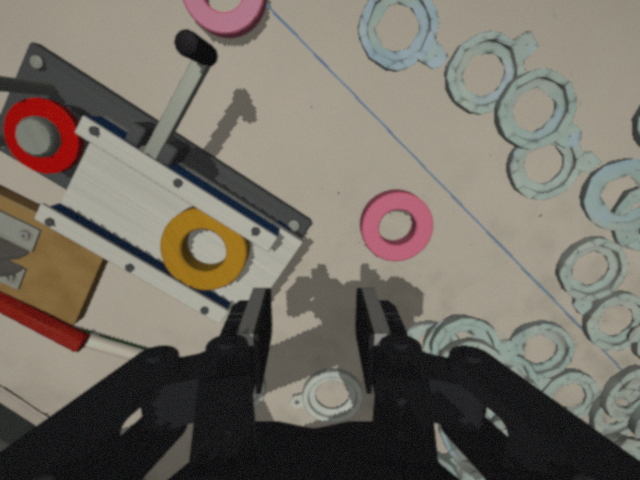

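View pics/c5.png

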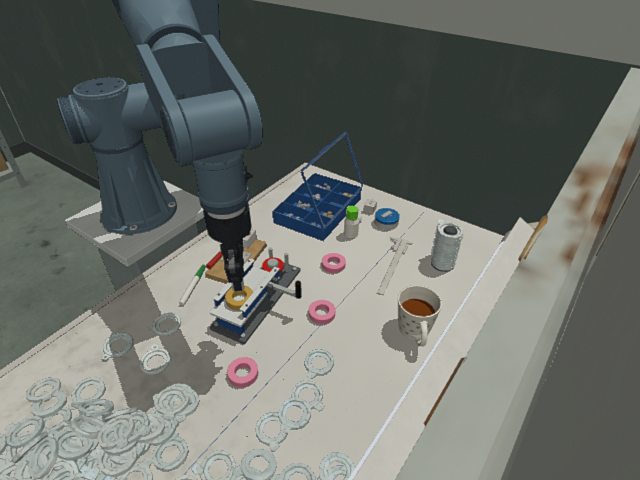

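The wrist view shows the knob top out at about (189,44), the track clear, and the ring at (206,246).

```bash
cat >> h.py <<'E'
TH=np.radians(100.2);OJ=np.array([.522,.0155]);RJ=np.array([[np.cos(TH),-np.sin(TH)],[np.sin(TH),np.cos(TH)]])
def jig(p): return RJ.T@(np.array(p)[:2]-OJ)
def wld(x,y): return RJ@np.array([x,y])+OJ
E
python3 - <<'E'
from h import *
c=load('w5')
for k,u,v,z in [('knob',188,43,.11),('shaft',36,138,.0595),('ring',207,247,.078)]:print(k,onz(c,u,v,z),jig(onz(c,u,v,z)))
s=load('c5');print(proj(s,[*wld(-.078,-.114),.11]))
print('behind',wld(-.192,0),wld(-.0,0))
a=cv2.imread('pics/c5.png')[260:320,250:320];cv2.imwrite('pics/c5c.png',cv2.resize(a,None,fx=6,fy=6,interpolation=cv2.INTER_CUBIC))
E
```

```text
knob [ 0.64713041 -0.04209625  0.11      ] [-0.07884466 -0.11295338]
shaft [0.52218544 0.01477685 0.0595    ] [-7.44559680e-04 -5.44502278e-05]
ring [ 0.54959795 -0.12276207  0.078     ] [-0.1409641  -0.00267768]
(np.float64(298.3542022465541), np.float64(282.75507309581087))
behind [ 0.55600027 -0.17346556] [0.522  0.0155]
```

View pics/c5c.png

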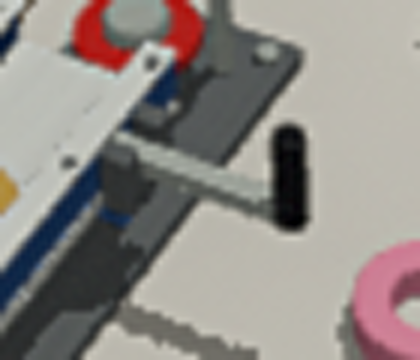

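Emit:
drive_tool(
  deltas=[
    [[-0.014,-0.002,0],0.145],
    [[-0.014,-0.002,0],0.145],
    [[-0.014,-0.002,0],0.145],
    [[-0.01,0,0],0.145],
    [[0,0,0],0.145],
    [[0,0,0],0.145],
    [[0,0,0],0.13],
    [[0,0,0],0],
  ],
  gripper=0.0,
)

```text
time_s: 6.45
eef_pos: [0.5623, -0.1738, 0.1945]
eef_rot: [-0.002, 0.631, 0.776, 0.005]
wrist_force: [-0.8, 0.5, 0.7]
opening: 0.002
```

Run:
```python
from h import *
o=get_obs();print(o['eef_pos'],jig(o['eef_pos']),np.degrees(yaw()),o['q'][5],o['time_s'],wld(-.195,0)-o['eef_pos'][:2])
```

```text
[ 0.56227457 -0.17376704  0.19451289] [-0.1934078  -0.00612175] 11.817826863256736 -0.7165832415088729 6.45 [-0.00574304 -0.00265111]
```

Emit:
drive_tool(
  deltas=[
    [[-0.006,-0.004,-0.02],-0.03],
    [[0,0,-0.03],0],
    [[0,0,-0.03],0],
    [[0,0,-0.01],0],
    [[0,0,0],0],
  ],
)

```text
time_s: 6.95
eef_pos: [0.5597, -0.1759, 0.104]
eef_rot: [0.001, 0.65, 0.76, 0.007]
wrist_force: [-0.2, -0.6, 0.1]
opening: 0.002
```

Run:
```python
from h import *
c=shot('wrist','w6');o=get_obs();print(o['eef_pos'],jig(o['eef_pos']),np.degrees(yaw()),wld(-.195,0)-o['eef_pos'][:2])
```

```text
[ 0.55991455 -0.1760911   0.1047253 ] [-0.19527721 -0.00338747] 8.907058112909821 [-0.00338302 -0.00032704]
```

View pics/w6.png

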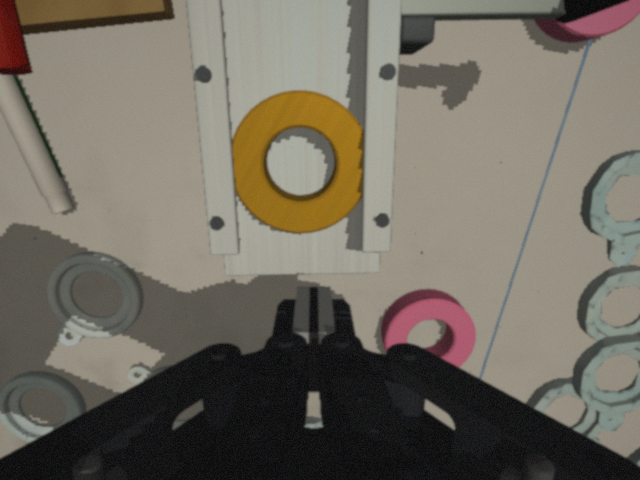

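Emit:
drive_tool(
  deltas=[
    [[-0.003,0,0],0.02],
    [[-0.001,0,-0.02],0],
    [[0,0,-0.014],0],
    [[0,0,-0.003],0],
    [[0,0,0],0],
  ],
)

```text
time_s: 7.5
eef_pos: [0.5601, -0.178, 0.0735]
eef_rot: [0.007, 0.642, 0.767, 0.008]
wrist_force: [0.2, 0.4, -0.7]
opening: -0.005
```

Run:
```python
from h import *
o=get_obs();print(o['eef_pos'],jig(o['eef_pos']),np.degrees(yaw()),o['wrist_force'])
```

```text
[ 0.56010604 -0.17802584  0.07352685] [-0.19721528 -0.00323333] 10.111481947519724 [ 0.22196374  0.42089255 -0.67949753]
```

Emit:
drive_tool(
  deltas=[
    [[-0.004,0,-0.007],0],
    [[-0.002,0,-0.003],0],
    [[-0.002,0.007,0],0],
    [[-0.003,0.01,0],0],
  ],
)

```text
time_s: 7.9
eef_pos: [0.5497, -0.162, 0.0648]
eef_rot: [0.009, 0.643, 0.766, 0.008]
wrist_force: [-0.3, -0.9, -0.4]
opening: -0.002
```

Run:
```python
from h import *
o=get_obs();print(o['eef_pos'],jig(o['eef_pos']),np.degrees(yaw()),o['wrist_force'])
```

```text
[ 0.54974469 -0.16198551  0.0648402 ] [-0.17959362  0.00412378] 10.027550078774802 [-0.3441437  -0.91572881 -0.43272702]
```

Emit:
drive_tool(
  deltas=[
    [[0.0,0.015,0],0],
    [[-0.001,0.015,0],0],
    [[-0.0027,0.015,0],0],
    [[-0.0027,0.015,0],0],
    [[-0.0027,0.015,0],0],
  ],
)

```text
time_s: 8.4
eef_pos: [0.5395, -0.08, 0.0654]
eef_rot: [0.009, 0.642, 0.766, 0.008]
wrist_force: [-0.5, -1.1, -0.1]
opening: 0.003
```

Run:
```python
from h import *
c=shot('wrist','w7');o=get_obs();print(o['eef_pos'],jig(o['eef_pos']),np.degrees(yaw()),o['wrist_force'])
```

```text
[ 0.53861658 -0.07749005  0.06509513] [-0.09446294  0.00011315] 10.122447616049797 [ 0.0393858   2.54010375 -0.23552695]
```

View pics/w7.png

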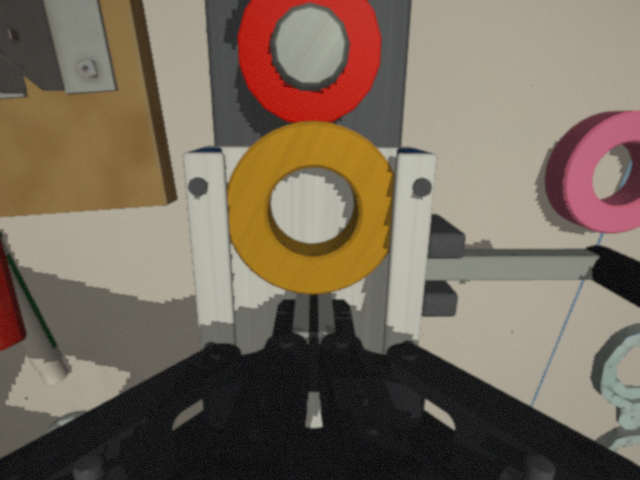

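The ring is being pushed squarely: ring at (312,208), shaft ahead at (310,45).

Emit:
drive_tool(
  deltas=[
    [[-0.0018,0.01,0],0],
    [[-0.0018,0.01,0],0],
    [[-0.0018,0.01,0],0],
    [[-0.0012,0.007,0],0],
  ],
)

```text
time_s: 8.85
eef_pos: [0.532, -0.0375, 0.0656]
eef_rot: [0.009, 0.642, 0.767, 0.008]
wrist_force: [-0.1, -1.7, -0.2]
opening: 0.0
```

Run:
```python
from h import *
c=shot('wrist','w8');o=get_obs();print(o['eef_pos'],jig(o['eef_pos']),np.degrees(yaw()),o['wrist_force'])
```

```text
[ 0.53170841 -0.03658386  0.06549243] [-0.05297992 -0.00033172] 10.18443727848625 [-0.37566014  1.79285881 -0.18218279]
```

View pics/w8.png

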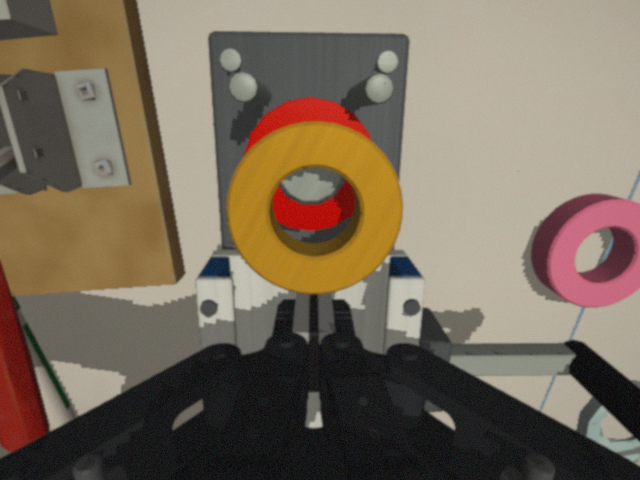

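Emit:
drive_tool(
  deltas=[
    [[-0.0009,0.005,0],0],
    [[-0.0007,0.004,0],0],
    [[-0.0004,0.002,0],0],
  ],
)

```text
time_s: 9.2
eef_pos: [0.5296, -0.0248, 0.0654]
eef_rot: [0.008, 0.642, 0.767, 0.009]
wrist_force: [0.1, 0.2, -0.5]
opening: 0.002
```

Run:
```python
from h import *
c=shot('wrist','w9');o=get_obs();print(o['eef_pos'],jig(o['eef_pos']),np.degrees(yaw()),o['wrist_force'])
```

```text
[ 0.52957942 -0.02474183  0.06542445] [-0.04094803 -0.00033342] 10.170733617008947 [-0.04622403  0.0369675   0.73412784]
```

View pics/w9.png

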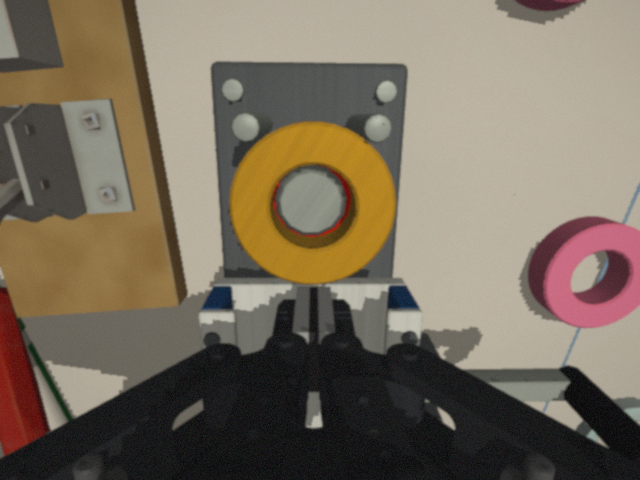

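Emit:
drive_tool(
  deltas=[
    [[0.001,-0.004,0],0],
    [[0,0,0.03],0],
    [[0,0.005,0.03],0],
    [[-0.002,0.01,0],0],
    [[-0.003,0.015,0],0],
    [[-0.003,0.015,0],0],
    [[0,0,0],0],
  ],
  gripper=0.0,
)

```text
time_s: 9.95
eef_pos: [0.5205, 0.0172, 0.1246]
eef_rot: [0.006, 0.643, 0.766, 0.008]
wrist_force: [-0.2, -0.5, 0.2]
opening: -0.003
```

Run:
```python
from h import *
c=load('w9')
print(onz(c,312,201,.0595),jig(onz(c,312,201,.0595)), 'ring',[jig(onz(c,313.5,203,z)) for z in (.067,.07,.078)])
o=get_obs();print(o['eef_pos'],jig(o['eef_pos']),np.degrees(yaw()),o['wrist_force'],wld(0,0)-o['eef_pos'][:2])
d=shot('side','s9');s=shot('scene','c9')
a=cv2.imread('pics/s9.png')[230:350,240:360];b=cv2.imread('pics/c9.png')[220:330,210:320]
cv2.imwrite('pics/c9c.png',np.hstack([cv2.resize(a,(400,400)),cv2.resize(b,(400,400))]))
```

```text
[0.52131013 0.01799637 0.0595    ] [0.00257908 0.00023689] ring [array([ 0.00343653, -0.00017445]), array([ 0.00410043, -0.00010487]), array([5.87082891e-03, 8.06831858e-05])]
[0.52045278 0.01720156 0.1246332 ] [0.00194866 0.00122145] 9.994277701397534 [-0.20019352 -0.54989604  0.16047838] [ 0.00154722 -0.00170156]
```

View pics/c9c.png

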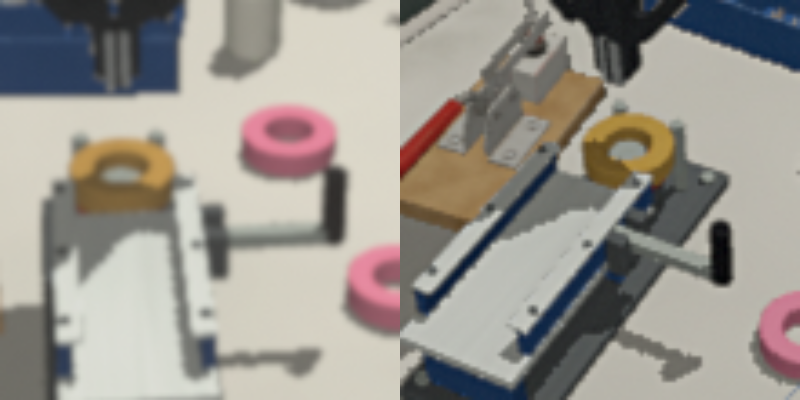

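Emit:
drive_tool(
  deltas=[
    [[0.001,0,0],0],
    [[0,0,-0.02],0],
    [[0,0,-0.015],0],
    [[0,0,0],0],
  ],
  gripper=0.45,
)

```text
time_s: 10.45
eef_pos: [0.5224, 0.0148, 0.0879]
eef_rot: [0.007, 0.643, 0.766, 0.007]
wrist_force: [-0.4, -0.3, 0.3]
opening: 0.449
```

Run:
```python
from h import *
o=get_obs();print(o['eef_pos'],jig(o['eef_pos']),np.degrees(yaw()),o['wrist_force'],o['opening'],wld(0,0)-o['eef_pos'][:2])
d=shot('side','s10');s=shot('wrist','w10')
a=cv2.imread('pics/s10.png')[230:330,240:340];b=cv2.imread('pics/w10.png')[140:440,170:470]
cv2.imwrite('pics/c10.png',np.hstack([cv2.resize(a,(400,400)),cv2.resize(b,(400,400))]))
```

```text
[0.52237899 0.01479622 0.08792382] [-0.00075977 -0.00024837] 9.955076898311981 [-0.36633857 -0.34658471  0.33732191] 0.44934054370387005 [-0.00037899  0.00070378]
```

View pics/c10.png

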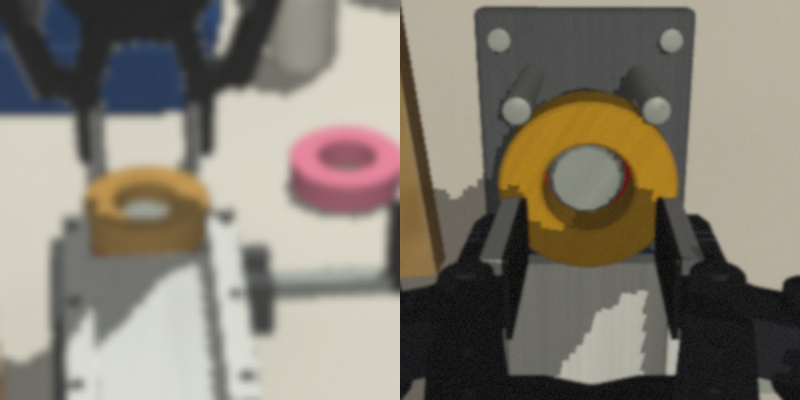

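Emit:
drive_tool(
  deltas=[
    [[-0.0005,0.002,0],0],
    [[0,0.001,-0.008],0],
    [[0,0,-0.004],0],
    [[0,0,-0.003],0],
  ],
  gripper=0.41,
)

```text
time_s: 10.95
eef_pos: [0.5251, 0.0172, 0.0764]
eef_rot: [0.01, 0.643, 0.766, 0.009]
wrist_force: [0.0, 0.9, -0.1]
opening: 0.41
```

Emit:
drive_tool(
  deltas=[
    [[-0.003,0,0],0],
    [[-0.001,0,0],0],
    [[0,0,0],0],
  ],
)

```text
time_s: 11.25
eef_pos: [0.5204, 0.0174, 0.0758]
eef_rot: [0.009, 0.643, 0.766, 0.009]
wrist_force: [0.2, -0.1, -0.2]
opening: 0.406
```

Emit:
drive_tool(
  deltas=[
    [[0.001,0,-0.005],0],
    [[0,0,-0.005],0],
    [[-0.001,0,-0.003],0],
  ],
)

```text
time_s: 11.55
eef_pos: [0.522, 0.0172, 0.0638]
eef_rot: [0.011, 0.643, 0.766, 0.01]
wrist_force: [0.1, 1.3, 8.1]
opening: 0.408
```

Run:
```python
from h import *
o=get_obs();print(o['eef_pos'],jig(o['eef_pos']),np.degrees(yaw()),o['wrist_force'],o['opening'])
d=shot('side','s11');s=shot('wrist','w11')
a=cv2.imread('pics/s11.png')[230:330,240:340];b=cv2.imread('pics/w11.png')[140:440,170:470]
cv2.imwrite('pics/c11.png',np.hstack([cv2.resize(a,(400,400)),cv2.resize(b,(400,400))]))
```

```text
[0.52198409 0.01715105 0.06379685] [ 0.00162777 -0.00027672] 9.94164514712075 [0.09258507 1.25811261 8.07728117] 0.40809688719972953
```

View pics/c11.png

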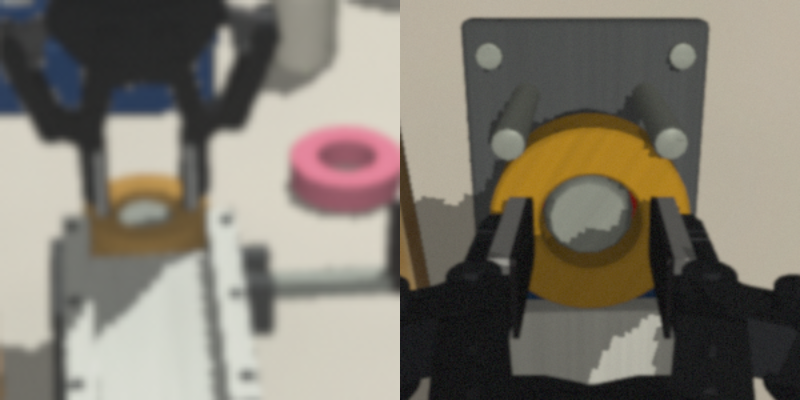

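Emit:
drive_tool(
  deltas=[
    [[-0.001,0,-0.005],0],
    [[-0.001,0,-0.005],0],
  ],
)

```text
time_s: 11.85
eef_pos: [0.5219, 0.0171, 0.0552]
eef_rot: [0.012, 0.643, 0.766, 0.011]
wrist_force: [-7.8, -0.5, 31.1]
opening: 0.407
```

Emit:
drive_tool(
  deltas=[
    [[0,0,-0.001],0],
  ],
)

```text
time_s: 11.95
eef_pos: [0.5222, 0.0172, 0.0554]
eef_rot: [0.012, 0.643, 0.766, 0.011]
wrist_force: [-8.1, 0.7, 20.6]
opening: 0.41
```

Run:
```python
from h import *
o=get_obs();print(o['eef_pos'],jig(o['eef_pos']),o['torque'],o['wrist_force'],o['opening'])
d=shot('side','s12');s=shot('wrist','w12')
a=cv2.imread('pics/s12.png')[230:330,240:340];b=cv2.imread('pics/w12.png')[140:440,170:470]
cv2.imwrite('pics/c12.png',np.hstack([cv2.resize(a,(400,400)),cv2.resize(b,(400,400))]))
```

```text
[0.52215593 0.01716042 0.05537494] [ 0.00160656 -0.0004475 ] [ 0.08016575  1.79258186 -0.01429103] [-8.11913556  0.68898604 20.61136304] 0.41000958048247027
```

View pics/c12.png

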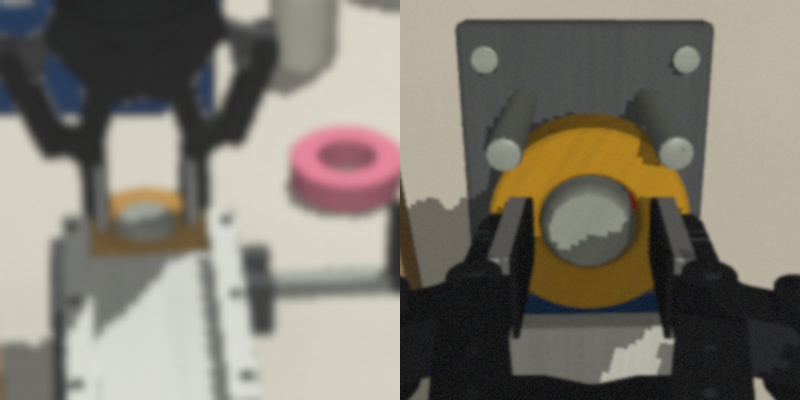

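Emit:
drive_tool(
  deltas=[
    [[0,0,0.02],0],
    [[0,0,0.04],0],
    [[0,0,0.04],0],
    [[0.0,-0.03,0.02],0],
  ],
)

```text
time_s: 12.45
eef_pos: [0.5174, -0.0103, 0.1739]
eef_rot: [0.007, 0.642, 0.767, 0.008]
wrist_force: [1.2, -0.7, -0.8]
opening: 0.413
```

Run:
```python
from h import *
o=get_obs();print(o['eef_pos'],jig(o['eef_pos']),o['wrist_force'],o['opening'])
d=shot('side','s13');s=shot('wrist','w13');e=shot('scene','c13')
f=lambda n,r,c:cv2.resize(cv2.imread(f'pics/{n}.png')[r:r+60,c:c+80],(400,300),interpolation=cv2.INTER_CUBIC)
b=cv2.resize(cv2.imread('pics/w13.png')[0:300,120:520],(400,300))
cv2.imwrite('pics/c13z.png',np.vstack([np.hstack([f('s13',250,240),f('c13',235,240)]),np.hstack([b,b*0])]))
```

```text
[ 0.5174196  -0.0102918   0.17392043] [-0.02457306  0.00907534] [ 1.18466164 -0.65481976 -0.83913215] 0.41308682665403085
```

View pics/c13z.png

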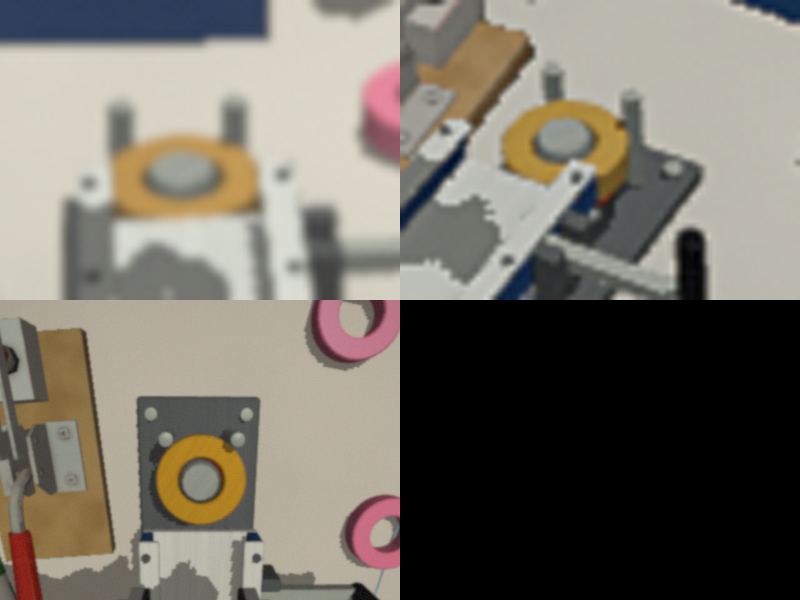

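Emit:
drive_tool(
  deltas=[
    [[0.006,-0.01,-0.02],0],
    [[0.005,-0.009,-0.02],0],
    [[0,0,-0.02],0],
    [[0,0,0],0],
    [[0,0,0],0],
  ],
  gripper=0.0,
)

```text
time_s: 13.1
eef_pos: [0.5249, -0.0296, 0.1046]
eef_rot: [0.003, 0.644, 0.765, 0.006]
wrist_force: [0.3, -0.1, 0.9]
opening: 0.002
```

```bash
cat > m.py <<'E'
from h import *
from scipy.optimize import least_squares
def ringfit(f,lo=12):
    c=load(f);h=cv2.cvtColor(c['frame'],cv2.COLOR_RGB2HSV);m=cv2.inRange(h,(15,150,120),(26,255,255))
    n,l,st,ce=cv2.connectedComponentsWithStats(m);i=1+np.argmax(st[1:,4]);m=(l==i).astype(np.uint8)
    cs,_=cv2.findContours(m,cv2.RETR_EXTERNAL,cv2.CHAIN_APPROX_NONE);k=max(cs,key=len)
    return c,st[i],k[:,0,:]
E
python3 - <<'E'
from m import *
o=get_obs();print(o['eef_pos'],jig(o['eef_pos']),o['opening'])
shot('wrist','w14')
E
```

```text
[ 0.52487257 -0.02955511  0.10462455] [-0.04485173  0.0051514 ] 0.002237754132466291
```

View pics/w14.png

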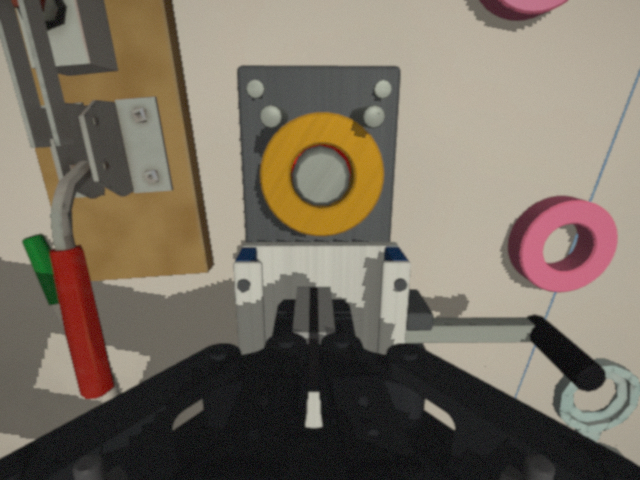

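Run:
```python
from m import *
from scipy.optimize import brentq
for f in ['w1','w5','w7','w8','w9','w13','w14']:
    c,st,k=ringfit(f)
    g=c['frame'].astype(float); sat=g[:,:,0]-g[:,:,2]  # R-B, high on brass
    r0=int(st[1]+st[3]*.3);r1=int(st[1]+st[3]*.65);W=[]
    e=cv2.fitEllipse(k)
    zs=[]
    for ang in [0]:
        rows=range(r0,r1)
        L=[];Rr=[]
        for r in rows:
            s=sat[r]; cx=int(e[0][0]); 
            x0=st[0];x1=st[0]+st[2]-1
            hi=np.median(s[x0+3:x0+9]); 
            lo=np.median(s[x0-8:x0-4]); t=(hi+lo)/2
            i=[j for j in range(x0-6,x0+20) if s[j]<t<=s[j+1]]
            hi2=np.median(s[x1-8:x1-2]);lo2=np.median(s[x1+4:x1+8]);t2=(hi2+lo2)/2
            q=[j for j in range(x1-20,x1+6) if s[j]>=t2>s[j+1]]
            if i and q: L.append((i[0]+(t-s[i[0]])/(s[i[0]+1]-s[i[0]]),r)); Rr.append((q[-1]+(s[q[-1]]-t2)/(s[q[-1]]-s[q[-1]+1]),r))
        L=np.array(L);Rr=np.array(Rr)
        if len(L)<6: print(f,'few');continue
        pl=np.polyfit(L[:,1],L[:,0],2);pr=np.polyfit(Rr[:,1],Rr[:,0],2)
        rl=-pl[1]/2/pl[0];rr=-pr[1]/2/pr[0];ul=np.polyval(pl,rl);ur=np.polyval(pr,rr)
        fz=lambda z:np.linalg.norm(onz(c,ul,(rl+rr)/2,z)-onz(c,ur,(rl+rr)/2,z))-.062
        print(f,round(ul,2),round(ur,2),round(rl,1),round(rr,1),'z',round(brentq(fz,-.1,.2),4))
```

```text
w1 230.58 312.04 144.9 147.2 z 0.0702
w5 160.51 246.71 246.0 251.0 z 0.0752
w7 227.46 398.18 204.0 -110.1 z 0.0534
w8 226.47 401.57 206.7 206.4 z 0.0743
w9 229.44 394.82 202.5 201.9 z 0.0658
w13 275.86 365.39 179.4 178.9 z 0.0523
w14 259.94 383.24 174.0 173.2 z 0.0527
```

Emit:
drive_tool(
  deltas=[
    [[-0.001,0.02,0],0],
    [[-0.001,0.02,0],0],
    [[-0.001,0.006,0],0],
    [[0,0,0],0],
  ],
  gripper=0.41,
)

```text
time_s: 13.55
eef_pos: [0.5224, 0.0183, 0.1068]
eef_rot: [0.004, 0.644, 0.765, 0.007]
wrist_force: [0.2, -0.7, 0.3]
opening: 0.41
```

Emit:
drive_tool(
  deltas=[
    [[-0.001,0,-0.02],0],
    [[-0.001,0,-0.015],0],
    [[-0.001,0,-0.005],0],
    [[0,0,0],0],
  ],
)

```text
time_s: 13.95
eef_pos: [0.5217, 0.0165, 0.0687]
eef_rot: [0.007, 0.644, 0.765, 0.008]
wrist_force: [0.4, -0.1, 0.6]
opening: 0.408
```

Emit:
drive_tool(
  deltas=[
    [[-0.001,0,-0.005],0],
    [[-0.001,0,-0.004],0],
    [[0,0,-0.002],0],
  ],
)

```text
time_s: 14.25
eef_pos: [0.5211, 0.0155, 0.0589]
eef_rot: [0.008, 0.644, 0.765, 0.009]
wrist_force: [0.2, 0.5, -0.0]
opening: 0.409
```

Emit:
drive_tool(
  deltas=[
    [[0,0,-0.003],0],
    [[0,0,-0.002],0],
  ],
)

```text
time_s: 14.45
eef_pos: [0.5215, 0.0152, 0.0551]
eef_rot: [0.008, 0.644, 0.765, 0.009]
wrist_force: [-10.3, 0.9, 27.4]
opening: 0.412
```

Emit:
drive_tool(
  deltas=[
    [[0,0,-0.002],0],
    [[0,0,-0.002],0],
  ],
)

```text
time_s: 14.65
eef_pos: [0.5215, 0.0153, 0.0552]
eef_rot: [0.008, 0.643, 0.765, 0.008]
wrist_force: [-9.8, 2.2, 22.6]
opening: 0.412
```

Run:
```python
from m import *
o=get_obs();print(o['eef_pos'],o['torque'],o['wrist_force']);q=o['eef_rot'];print(R.from_quat([q[1],q[2],q[3],q[0]]).as_matrix().round(3))
shot('wrist','w15')
cv2.imwrite('pics/c15.png',cv2.resize(cv2.imread('pics/w15.png')[140:440,150:490],None,fx=2,fy=2)[:600])
```

```text
[0.52152029 0.01528438 0.05516549] [ 0.15594977  2.06275585 -0.03341706] [-9.79036788  2.16496491 22.61289739]
[[-0.172  0.985  0.022]
 [ 0.985  0.172  0.002]
 [-0.002  0.022 -1.   ]]
```

View pics/c15.png

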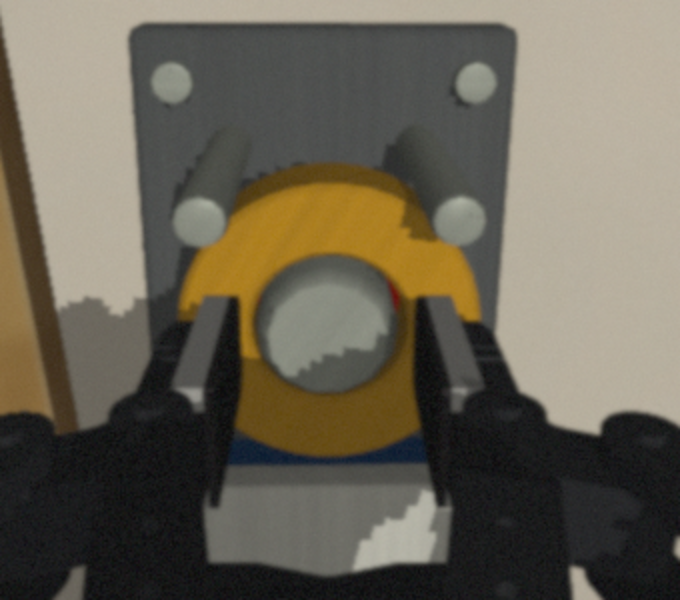

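Emit:
drive_tool(
  deltas=[
    [[0,0,0.03],0],
    [[0.01,0.002,0],0],
    [[0.012,0.003,0],0],
    [[0,0,0],0],
    [[0,0,0],0],
  ],
  gripper=0.41,
)

```text
time_s: 15.2
eef_pos: [0.5444, 0.0206, 0.0869]
eef_rot: [0.008, 0.643, 0.766, 0.008]
wrist_force: [-1.2, 0.3, -0.3]
opening: 0.411
```

Emit:
drive_tool(
  deltas=[
    [[0,0,0],0],
    [[0,0,0],0],
    [[0,0,0],0],
  ],
  gripper=0.0,
)

```text
time_s: 15.5
eef_pos: [0.5425, 0.0206, 0.0854]
eef_rot: [0.007, 0.643, 0.766, 0.007]
wrist_force: [0.7, -0.0, -0.1]
opening: -0.003
```

Emit:
drive_tool(
  deltas=[
    [[0.002,0,-0.012],0],
    [[0,0,-0.01],0],
    [[0,0,-0.002],0],
    [[0,0,0],0],
  ],
)

```text
time_s: 15.9
eef_pos: [0.5434, 0.0207, 0.0582]
eef_rot: [0.006, 0.643, 0.766, 0.007]
wrist_force: [-0.7, -0.1, -0.4]
opening: 0.002
```

Emit:
drive_tool(
  deltas=[
    [[0.001,0,-0.002],0],
    [[0,0,-0.001],0],
  ],
)

```text
time_s: 16.1
eef_pos: [0.5447, 0.0206, 0.0558]
eef_rot: [0.006, 0.643, 0.766, 0.007]
wrist_force: [-4.5, 1.5, 15.6]
opening: -0.002
```

Emit:
drive_tool(
  deltas=[
    [[0,0,-0.002],0],
  ],
)

```text
time_s: 16.2
eef_pos: [0.5452, 0.0206, 0.0556]
eef_rot: [0.006, 0.643, 0.766, 0.007]
wrist_force: [-8.5, 0.6, 23.1]
opening: -0.004
```

Emit:
drive_tool(
  deltas=[
    [[0,0,0.025],0],
    [[-0.02,-0.004,0.01],0],
    [[-0.023,-0.004,0],0],
    [[-0.001,0,0],0],
    [[0,0,0],0],
  ],
)

```text
time_s: 16.7
eef_pos: [0.5027, 0.0122, 0.0939]
eef_rot: [0.008, 0.643, 0.766, 0.008]
wrist_force: [0.8, 0.5, -0.2]
opening: -0.002
```

Right side is at about 55.7 mm under the tip, which matches home. Now the left side.

Emit:
drive_tool(
  deltas=[
    [[-0.004,0,-0.015],0],
    [[-0.002,0,-0.012],0],
    [[-0.001,0,-0.006],0],
    [[0,0,0],0],
  ],
)

```text
time_s: 17.1
eef_pos: [0.4988, 0.0121, 0.0599]
eef_rot: [0.009, 0.643, 0.766, 0.009]
wrist_force: [1.0, 0.2, -0.1]
opening: -0.002
```

Emit:
drive_tool(
  deltas=[
    [[0,0,-0.002],0],
    [[0,0,-0.001],0],
    [[0,0,-0.001],0],
  ],
)

```text
time_s: 17.4
eef_pos: [0.4997, 0.012, 0.0559]
eef_rot: [0.01, 0.643, 0.766, 0.009]
wrist_force: [-3.9, -0.7, 9.4]
opening: 0.005
```

Emit:
drive_tool(
  deltas=[
    [[0,0,-0.002],0],
  ],
)

```text
time_s: 17.5
eef_pos: [0.4998, 0.0119, 0.0555]
eef_rot: [0.009, 0.643, 0.766, 0.008]
wrist_force: [-14.2, 1.2, 33.5]
opening: -0.001
```

Emit:
drive_tool(
  deltas=[
    [[0,0,0.03],0],
    [[0,0,0.04],0],
    [[0,0,0.04],0],
    [[0.005,-0.03,0.02],0],
    [[0.005,-0.03,0.0],0],
    [[0,0,0.0],0],
  ],
)

```text
time_s: 18.1
eef_pos: [0.5099, -0.0493, 0.1936]
eef_rot: [0.011, 0.642, 0.767, 0.009]
wrist_force: [-1.2, 0.7, 1.1]
opening: -0.002
```

Run:
```python
from m import *
o=get_obs();print(o['eef_pos'],o['wrist_force'],o['time_s'])
d=shot('side','s16');s=shot('wrist','w16');e=shot('scene','c16')
f=lambda n,r,c:cv2.resize(cv2.imread(f'pics/{n}.png')[r:r+60,c:c+80],(400,300),interpolation=cv2.INTER_CUBIC)
b=cv2.resize(cv2.imread('pics/w16.png')[0:300,120:520],(400,300))
cv2.imwrite('pics/c16z.png',np.vstack([np.hstack([f('s16',250,240),f('c16',235,240)]),np.hstack([b,cv2.resize(cv2.imread('pics/c16.png'),(400,300))])]))
```

```text
[ 0.50989265 -0.04926133  0.19361345] [-1.22714221  0.69656306  1.08863191] 18.1
```

View pics/c16z.png

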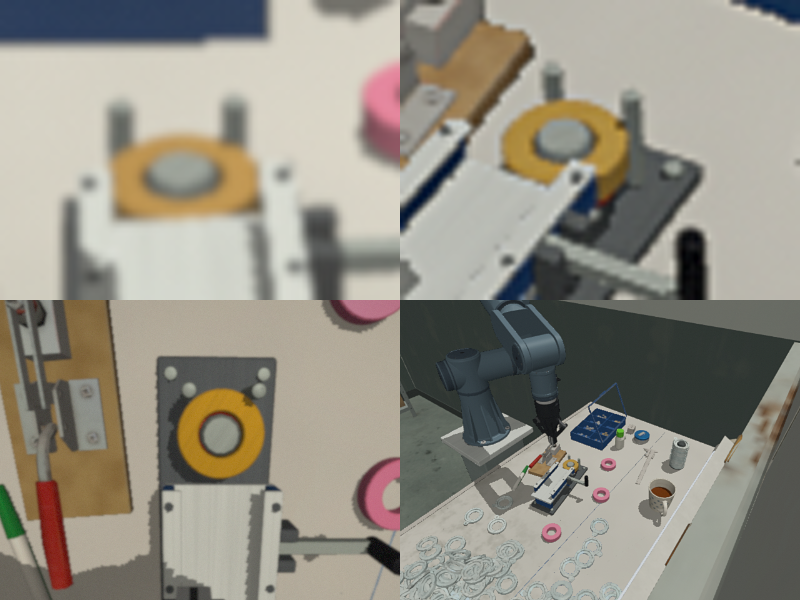

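Run:
```python
from h import *
c=load('w14')
print(jig(onz(c,591,376,.11)),jig(onz(c,321,176,.0595)), jig(onz(c,271,117,.072)),jig(onz(c,374,116,.072)))
from bench import hand_in
print(hand_in())
```

```text
[-0.07539059 -0.11146003] [0.00286492 0.00073878] [0.03045162 0.02274993] [ 0.03048521 -0.02198566]
the job is handed in; nothing more can be done
None
```

I finished the job and handed it in at about 18 s of the 51 s allowed, with nothing touching the robot.

- **Stop bolt:** I pulled it out by the knob until it came up hard against its stop, at about 48 N. The gripper had moved 46 mm by then. Camera readings put the knob 111 to 113 mm from the track's middle, where fully out should read 114 mm. That shortfall of up to 2.5 mm is within about what the cameras can resolve, so I'm relying on the stop.
- **Brass ring:** I pushed it along the track with shut fingers, and it dropped over the shaft.
- **Pressing down:** I pressed with both fingers across the ring until it stopped moving under 20 to 30 N. The tool leaned about 1.3°, so I then pressed each side separately with shut fingers. Both sides stopped at about 55.6 mm, against 56 mm when home, so the ring is down and level. The camera's raw height for the ring read about 3.5 mm low. After correcting for that offset, it gave about 56 mm.
- **Forces:** The highest vertical push I read was about 34 N, all at the fingertips.
- **Paint bottle:** I didn't touch it, and in the last picture it looks to be where it started.

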